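# Slide a carving home under the hold-down bars

### The arm

A 6-joint arm with a two-finger parallel gripper is mounted at the origin on the work surface. World frame = base frame: x ahead of the robot, y to its left, z up, the work surface at z = 0. Lengths are in mm, angles in rad, forces in N, time in s.
With the tool pointing down it reaches from about 275 to 775 mm from the base axis. Payload 14.6 kg.
Tool frame: the origin (TCP) lies on the centre line of the jaws, within the pads' length; the fingertips stand 11 mm ahead of it and the grasp point (between the pads) lies 8 mm behind it; z points along the fingers, y is the line along which they close (so a half turn about z gives the same grasp; the last joint's range is limited). The gripper opens to 85 mm and grips with 20 to 120 N. Pads are 22 mm wide; open, the fingers measure 114 mm over their backs; the gripper's body (76 mm by 85 mm) begins 54 mm behind the grasp point. The pads swing forward as they close: fully open they stand 13 mm farther back than shut.
Start: joints at [-1.26, 0.263, -0.048, 1.259, 0, 1.415], TCP at [235.792, -469.074, 242.278] pointing down, gripper open.
Joint ranges: [-2.65, 2.65], [-0.89, 1.7], [-1.18, 1.37], [-2.13, 2.11], [-1.35, 1.29], [-3.14, 3.14]. Speed limits (rad/s): [1.89, 1.89, 2.57, 2.79, 3.14, 3.14].

### API

Orientations are given as [roll, pitch, yaw] about the fixed x, y, z axes, in that order (R = Rz(yaw) Ry(pitch) Rx(roll)).
In Python, from cell import * gives the robot as it stands.
- The arm moves only by the tool send_rows, never from a script. Its argument "steps" is a list of rows, each a list of 3 entries, a list of its own where there are three numbers: the opening, from 0 (shut) to 1 (fully open), then the shift along the tool's x, y, z in mm, then the turn about the tool's z in rad. A call has 1 to 10 rows; each row shifts and turns the commanded pose from where the row before left it, along the tool's axes as they then stand; what a row does not reach is not made up. A row lasts 1/12 s, in which the tool goes at most 41.7 mm and 7.16 degrees, less where a joint would pass 70% of its speed; a pose out of reach is approached as far as the arm can. A call with a gripper value outside its range is refused whole. The fingers move at their own pace and stop on an object; "newtons" is the grip in N (left out, the last holds). Time passes only in rows, so rows that do not move let the fingers close. It gives the time, the measured TCP pose, the force, the opening and the grip force at its end, in the units of the state.
- sense(): the state, without advancing time (a new reading comes with each control period).
- camera(name): name is "side" or "top"; returns the picture (480x640x3 uint8, red, green, blue); there is no depth.
- camera_model(name): a dict with "mtx" (3x3 intrinsics, pixels), "world_to_cam" (4x4, takes a point from world to camera coordinates). Camera axes: x right, y up, looking along -z (the intrinsics and any distortion apply to the point x, -y, -z); pixel columns grow to the right and rows downward; lengths in mm; the calibration is good to about 2 mm. A picture is of the moment at which its call begins. camera_model takes no time and is no camera call.
- sign_off(): hands the job in; it is judged then, once.
The state is a dict: "time": time; "qpos": joint angles; "dq": joint speeds; "joint_efforts": joint torques, N m; "position": TCP position; "eef_rot": TCP orientation; "wrist_force": force on the tool from outside, world axes, zero at the start; "wrist_torque": the same for the moment, N m; "finger_gap": finger opening in mm; "grip_force": force on a finger pad.
Only numpy, scipy, OpenCV 4.12 (cv2) and the standard library are available. Lean on these libraries where they do the work, as an engineer would, in place of code of your own. Each camera call takes 0.05 s, during which the arm holds its last target. There are 200 camera calls.

### The job

First lay the gouge, which blocks the way into the hold-down jig, on the cork mat. Then lift the cat carving out of its tray, set it flat on the bench wholly in front of the jig's mouth, nose towards the jig, and let go; the bars leave no room for a hand, so push it from behind along the lane under both bars until its nose end rests against the stop. Push gently enough that the stop stays where it is set, and leave the jar and the turned figure alone.

Things in the scene. Friction and masses are not known exactly. Their poses are not given: they have to be found in the camera images.
- carving: pale wooden cat lying on a flat base, one piece, 0.2-0.45 kg. Base 160 (x) x 96 (y) x 18 high, too wide to grip. On its middle the cat's body, 90 long (x -55 to 35) x 42 wide, flat parallel sides, z 18 to 40: grip this from above. Head 38 wide (x 35 to 65), top 44, ears to 50. Origin: centre of the underside; x points to the nose, z up.
- carving_nose (a point): middle of the base's front end face (the cat's nose end), 80 mm ahead of the carving's origin, 10 mm above the underside.
- carving_rear (a point): middle of the base's rear end face (tail end), 80 mm behind the origin, 10 mm above the underside; push here.
- tray: fixed plywood tray on the right, 204 x 140 outside, rim 30 high, walls and floor 6 thick; the carving starts in it, nose along the tray's +x. Origin: centre of the underside.
- jig: fixed hold-down jig: a lane on the bare bench between wooden rails 30 high, 106 apart (x -12 to 188; flared lead-ins to x -57), crossed by flat steel bars at x 0 and 100, 22 wide, 150 long, underside 52, top 60 above the bench (bolts 64). Origin: on the bench, mid lane, under the front bar; x runs along the lane from the mouth in to the stop, z up.
- stop_face (a point): middle of the near face of the sliding stop, a pale wooden bar with a brass knob, 100 wide x 26 high x 24 thick across the jig's lane, 10 mm above the bench; it is set somewhere between 110 and 140 mm inside the front bar. It is only held by friction: a push of 30 N or more moves it. Its x is the jig's x.
- gouge: carving gouge lying across the lane before the jig's mouth: square wooden handle 110 long x 24 x 24, then a brass collar and thin steel blade reaching to x = +145 mm; 0.12 kg. Origin: middle of the handle's underside; x towards the blade tip. Balances about 30 mm ahead of the origin.
- mat: fixed cork mat for tools, 130 (x) x 230 (y) x 3 thick, on the far side of the bench. Origin: centre of the underside.
- jar: bystander: closed glass jar, 60 diameter, 85 high. Origin: centre of the underside.
- pawn: bystander: turned wooden figure, 60 diameter, 104 high. Origin: centre of the underside.
Not all that is in view belongs to the job. Leave any blue or purple look-alike of the carving alone. Several things have the shape of the gouge; the one meant has the colours described above.

How it is judged:
By the outcome, as a careful person would: the job done as asked, in the order asked, and still so for the second after the job is handed in, with the robot touching nothing.
It also fails if it takes over 72 s, if anything falls off the work surface, if the arm or the gripper's body presses on something with over 40 N, if the wrist force passes 120 N, or if a joint passes its speed limit or range.

## Working session

There is one attempt and no reset: what is moved stays moved. The work goes in short steps, Python scripts to look and compute and a tool call to move; the robot and the scene stay as the last step left them, time stands still between calls to the robot, and variables do not carry over. Pictures are saved under pics/ and viewed, at most 12 in all, crops included, and the job is handed in when it is done.

Besides the shell and the picture viewer there is one more tool, called after ">>>" in YAML: its name, and indented under it one key for each argument. send_rows: Moves the arm, as the interface text tells. Its arguments: {"type":"object","properties":{"steps":{"type":"array","items":{"type":"array"}},"newtons":{"type":"number"}},"required":["steps"]}

```bash
mkdir -p pics; ls; python3 - <<'E'
from cell import *
import cv2,numpy as np
for n in("top","side"):
    cv2.imwrite(f"pics/{n}0.png",camera(n)[:,:,::-1]); print(n,camera_model(n))
print(sense())
E
```

```text
pics
top {'mtx': array([[471.8271807 ,   0.        , 326.72846706],
       [  0.        , 471.8271807 , 240.2889684 ],
       [  0.        ,   0.        ,   1.        ]]), 'world_to_cam': array([[-2.44992803e-02, -9.99662899e-01, -8.59494400e-03,
        -1.03652608e+01],
       [ 9.91211168e-01, -2.54083741e-02,  1.29826172e-01,
        -5.42947653e+02],
       [-1.30000791e-01, -5.33875671e-03,  9.91499517e-01,
        -1.18569925e+03],
       [ 0.00000000e+00,  0.00000000e+00,  0.00000000e+00,
         1.00000000e+00]])}
side {'mtx': array([[601.12398079,   0.        , 325.65679296],
       [  0.        , 601.12398079, 227.41458898],
       [  0.        ,   0.        ,   1.        ]]), 'world_to_cam': array([[-8.15371030e-01, -5.78937953e-01, -9.64378840e-04,
         3.96371164e+02],
       [ 4.49555096e-01, -6.34197213e-01,  6.29042218e-01,
        -2.77306652e+02],
       [-3.64788020e-01,  5.12469259e-01,  7.77370541e-01,
        -1.23011509e+03],
       [ 0.00000000e+00,  0.00000000e+00,  0.00000000e+00,
         1.00000000e+00]])}
{'time': 0.1, 'qpos': array([-1.26030918e+00,  2.63495997e-01, -4.88594014e-02,  1.25940719e+00,
       -7.51779339e-06,  1.41548096e+00]), 'dq': array([ 0.00159407, -0.00187858,  0.00077055, -0.00092741,  0.00162726,
       -0.00149678]), 'joint_efforts': array([ 4.56177833e-03, -6.38575602e+01,  3.85062611e+01,  9.95251903e-03,
       -9.92678656e-05,  9.11627126e-06]), 'position': array([ 235.71290528, -468.85027146,  241.86750807]), 'eef_rot': array([-3.14063686e+00, -1.42045823e-04,  4.65802452e-01]), 'wrist_force': array([-0.01768653,  0.58168355, -0.76881787]), 'wrist_torque': array([ 0.00873322, -0.0049843 , -0.03083197]), 'grip_force': 0.0, 'finger_gap': 85.61187527092996}
```

View pics/top0.png

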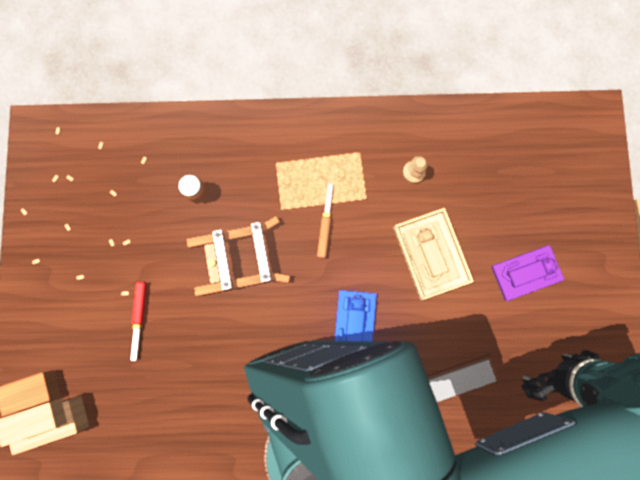

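View pics/side0.png

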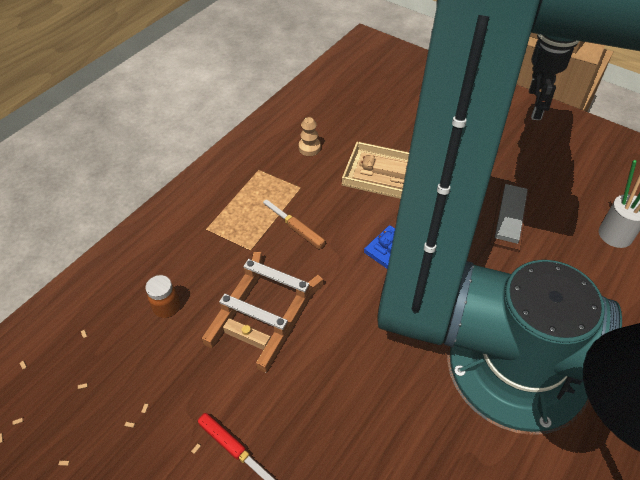

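The top view shows the wooden gouge with its handle at (324,237) and its tip at (330,185). The jig is at about (240,257) with its mouth to the right. The tray with the carving is at (433,253), the mat at (322,180), the jar at (189,187) and the pawn at (416,170). I'll enlarge the crop next.

```bash
cat > h.py <<'E'
import numpy as np,cv2
from cell import *
def px(n,u,v,z):
    m=camera_model(n);K=m["mtx"];T=m["world_to_cam"]
    d=np.linalg.inv(K)@[u,v,1]; d=np.array([d[0],-d[1],-d[2]])
    R=T[:3,:3];c=-R.T@T[:3,3];w=R.T@d
    return (c+w*(z-c[2])/w[2]).round(1)
def proj(n,P):
    m=camera_model(n);p=m["world_to_cam"]@np.append(P,1);q=m["mtx"]@[p[0],-p[1],-p[2]]
    return (q[:2]/q[2]).round(1)
def crop(n,u0,v0,w,h,s,f):
    im=camera(n)[v0:v0+h,u0:u0+w,::-1]
    cv2.imwrite(f,cv2.resize(im,None,fx=s,fy=s,interpolation=cv2.INTER_CUBIC))
E
python3 - <<'E'
from h import *
crop("top",180,205,160,100,5,"pics/t1.png")
crop("top",270,145,210,157,3.8,"pics/t2.png")
E
```

```text
(no output)
```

View pics/t1.png

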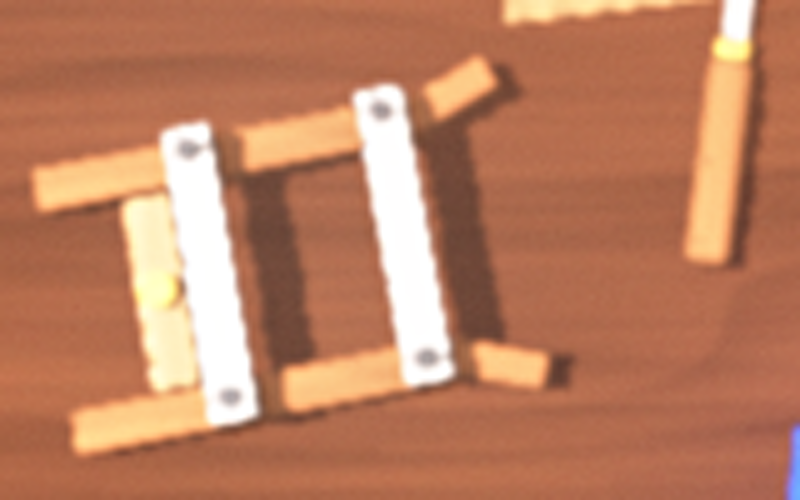

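View pics/t2.png

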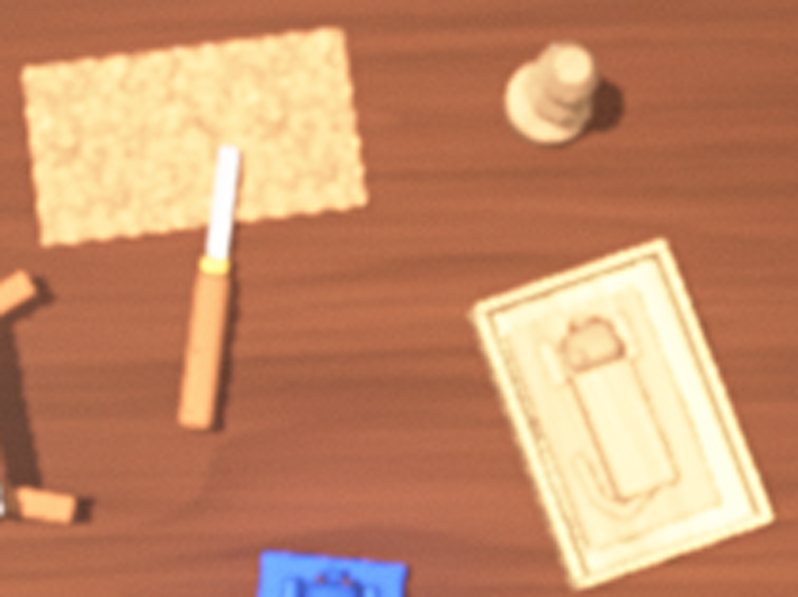

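The first crop shows the front bar bolts at (380,110) and (427,357), the rear bar bolts at (188,150) and (231,397), and the stop's back edge at about (125,205) to (152,390). The second shows the gouge with its tip at (229,147), collar at (215,265) and handle end at (196,427). The carving body runs along the midline from (602,367) to (648,488), and I read off the tray and mat corners too.

```bash
python3 - <<'E'
from h import *
A=lambda u,v,z:px("top",180+u/5,205+v/5,z)
B=lambda u,v,z:px("top",270+u/3.8,145+v/3.8,z)
print("bolts F",A(380,110,64),A(427,357,64),"R",A(188,150,64),A(231,397,64))
print("stop back",A(123,205,26),A(152,390,26),"front edge low",A(197,385,26), "knob",A(158,288,40))
print("rail ends", A(33,188,30),A(75,432,30),"lead", A(485,70,30),A(548,368,30))
print("gouge tip",B(229,147,5),"collar",B(215,265,20),"end",B(197,424,24), B(213,278,24))
print("mat",[B(*c,3) for c in[(22,68),(343,28),(367,203),(40,245)]])
t=[B(*c,30) for c in[(470,308),(665,240),(773,520),(578,588)]];print("tray",t,np.mean(t,0))
print("body front/rear",B(602,367,40),B(648,488,40))
print("body corners",[B(*c,40) for c in[(572,372),(632,362),(678,475),(618,500)]])
print("pawn",B(547,105,5),"jar",px("top",190,187,85))
print("blue",px("top",340,291,18),px("top",377,293,18))
print("tcp proj",proj("top",[400,0,0]))
for n,P in(("gouge side",(322,243,24)),("cat",0)):
  pass
# side: jig bolts
print("side bolts",px("side",250,264,64),px("side",302,285,64),px("side",226,300,64),px("side",280,322,64))
print("side stop knob",px("side",246,329,40),"gouge end",px("side",321,243,12))
E
```

```text
bolts F [577.4 154.6  64. ] [451.5 131.7  64. ] R [559.4 252.2  64. ] [434.  229.9  64. ]
stop back [536.9 295.1  26. ] [440.2 279.2  26. ] front edge low [442.2 255.9  26. ] knob [491.7 272.9  40. ]
rail ends [546.5 341.1  30. ] [419.5 317.6  30. ] lead [602.7 104.8  30. ] [446.3  74.   30. ]
gouge tip [700.1 -37.1   5. ] collar [612.5 -25.2  20. ] end [501.6 -10.2  24. ] [602.7 -23.6  24. ]
mat [array([762.4, 109.4,   3. ]), array([ 785.7, -121. ,    3. ]), array([ 657.4, -133.6,    3. ]), array([633.3,  98.1,   3. ])]
tray [array([ 576.2, -199.3,   30. ]), array([ 620.1, -335.4,   30. ]), array([ 426.2, -397.2,   30. ]), array([ 384. , -263.6,   30. ])] [ 501.625 -298.875   30.   ]
body front/rear [ 531.9 -285.4   40. ] [ 449.3 -311.9   40. ]
body corners [array([ 529., -265.,   40.]), array([ 534.7, -305.9,   40. ]), array([ 457.5, -332.5,   40. ]), array([ 441.8, -291.4,   40. ])]
pawn [ 724.6 -263.7    5. ] jar [680.5 317.6  85. ]
blue [411.6 -55.   18. ] [ 404.1 -150.4   18. ]
tcp proj [319.  296.1]
side bolts [574.9 159.3  64. ] [449.9 137.6  64. ] [556.5 258.9  64. ] [432.6 235.   64. ]
side stop knob [489.2 278.2  40. ] gouge end [505.9  -9.1  12. ]
```

```bash
cat >> h.py <<'E'
def plan(x,y,z,yaw,n,g):
    s=sense();p=s["position"];y0=s["eef_rot"][2]
    d=(np.array([x,y,z])-p)/n; dy=(yaw-y0)/n
    rows=[]
    for i in range(n):
        a=y0+i*dy;c,k=np.cos(a),np.sin(a)
        rows.append([g,[round(float(v),1) for v in(d[0]*c+d[1]*k,d[0]*k-d[1]*c,-d[2])],round(float(-dy),4)])
    print(p.round(1),round(float(y0),3),"t",s["time"])
    for i in range(0,n,10):print(str(rows[i:i+10]).replace(" ",""))
E
python3 -c "
from h import *
plan(586,-21,110,3.007,22,0.6)"
```

```text
[ 235.7 -468.9  242. ] 0.466 t 0.2
[[0.6,[23.4,-11.0,6.0],-0.1155],[0.6,[24.5,-8.3,6.0],-0.1155],[0.6,[25.3,-5.4,6.0],-0.1155],[0.6,[25.7,-2.4,6.0],-0.1155],[0.6,[25.8,0.5,6.0],-0.1155],[0.6,[25.6,3.5,6.0],-0.1155],[0.6,[25.0,6.4,6.0],-0.1155],[0.6,[24.1,9.3,6.0],-0.1155],[0.6,[22.9,12.0,6.0],-0.1155],[0.6,[21.4,14.6,6.0],-0.1155]]
[[0.6,[19.5,16.9,6.0],-0.1155],[0.6,[17.5,19.1,6.0],-0.1155],[0.6,[15.1,20.9,6.0],-0.1155],[0.6,[12.6,22.6,6.0],-0.1155],[0.6,[9.9,23.9,6.0],-0.1155],[0.6,[7.1,24.8,6.0],-0.1155],[0.6,[4.2,25.5,6.0],-0.1155],[0.6,[1.3,25.8,6.0],-0.1155],[0.6,[-1.7,25.8,6.0],-0.1155],[0.6,[-4.7,25.4,6.0],-0.1155]]
[[0.6,[-7.6,24.7,6.0],-0.1155],[0.6,[-10.4,23.7,6.0],-0.1155]]
```

>>> send_rows:
  steps:
    - [0.6, [23, -11, 6], -0.1155]
    - [0.6, [24.5, -8, 6], -0.1155]
    - [0.6, [25, -5.5, 6], -0.1155]
    - [0.6, [25.5, -2.5, 6], -0.1155]
    - [0.6, [26, 0.5, 6], -0.1155]
    - [0.6, [25.5, 3.5, 6], -0.1155]
    - [0.6, [25, 6.5, 6], -0.1155]
    - [0.6, [24, 9.5, 6], -0.1155]
    - [0.6, [23, 12, 6], -0.1155]
    - [0.6, [21.5, 14.5, 6], -0.1155]

```text
time: 1.03
position: [395.2, -264.9, 182.0]
eef_rot: [-3.142, -0.0, 1.626]
wrist_force: [0.4, 0.0, 1.1]
finger_gap: 51.2
grip_force: 0.0
```

>>> send_rows:
  steps:
    - [0.6, [19.5, 17, 6], -0.1155]
    - [0.6, [17.5, 19, 6], -0.1155]
    - [0.6, [15, 21, 6], -0.1155]
    - [0.6, [12.5, 22.5, 6], -0.1155]
    - [0.6, [10, 24, 6], -0.1155]
    - [0.6, [7, 25, 6], -0.1155]
    - [0.6, [4, 25.5, 6], -0.1155]
    - [0.6, [1.5, 26, 6], -0.1155]
    - [0.6, [-1.5, 26, 6], -0.1155]
    - [0.6, [-4.5, 25.5, 6], -0.1155]

```text
time: 1.87
position: [554.7, -60.8, 121.9]
eef_rot: [-3.142, -0.0, 2.782]
wrist_force: [0.7, -0.3, -0.1]
finger_gap: 51.6
grip_force: 0.0
```

>>> send_rows:
  steps:
    - [0.6, [-7.5, 24.5, 6], -0.1155]
    - [0.6, [-10.5, 23.5, 6], -0.1155]
    - [0.6, [0, 0, 0], 0]
    - [0.6, [0, 0, 0], 0]

```text
time: 2.2
position: [586.0, -20.7, 109.6]
eef_rot: [-3.142, -0.001, 3.008]
wrist_force: [0.2, 0.2, -0.0]
finger_gap: 51.3
grip_force: 0.0
```

```bash
python3 -c "
from h import *
plan(586,-21,15,3.007,5,0.6)
crop('side',180,140,240,180,3.3,'pics/s1.png')"
```

```text
[586.  -20.7 109.6] 3.008 t 2.2
[[0.6,[-0.0,-0.1,18.9],0.0002],[0.6,[-0.0,-0.1,18.9],0.0002],[0.6,[-0.0,-0.1,18.9],0.0002],[0.6,[-0.0,-0.1,18.9],0.0002],[0.6,[-0.0,-0.1,18.9],0.0002]]
```

View pics/s1.png

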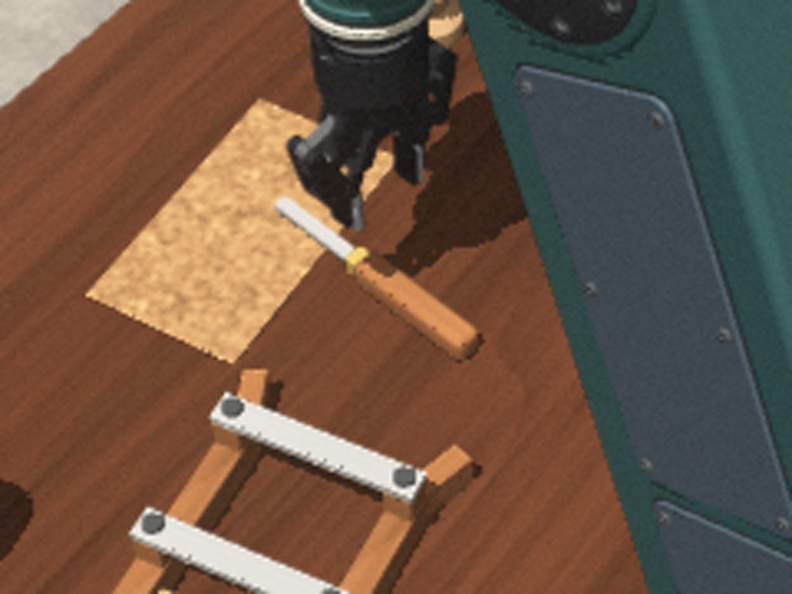

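The side crop shows the open gripper above the front of the gouge handle, with the collar at (357,258) and the handle end at (463,345). I'll descend and grip.

>>> send_rows:
  steps:
    - [0.6, [0, 0, 25], 0]
    - [0.6, [0, 0, 25], 0]
    - [0.6, [0, 0, 25], 0]
    - [0.6, [0, 0, 18], 0]
    - [0.6, [0, 0, 0], 0]
    - [0.1, [0, 0, 0], 0]
    - [0.1, [0, 0, 0], 0]
    - [0.1, [0, 0, 0], 0]
    - [0.1, [0, 0, 0], 0]
    - [0.1, [0, 0, 0], 0]
  newtons: 40

```text
time: 3.08
position: [586.7, -22.1, 19.0]
eef_rot: [-3.141, 0.003, 3.006]
wrist_force: [-1.9, -1.4, 8.3]
finger_gap: 23.3
grip_force: 40.4
```

>>> send_rows:
  steps:
    - [0.1, [0, 0, 0], 0]
    - [0.1, [0, 0, 0], 0]
    - [0.1, [0, 0, -20], 0]
    - [0.1, [0, 0, -20], 0]
    - [0.1, [0, 0, -20], 0]

```text
time: 3.5
position: [585.9, -21.7, 78.9]
eef_rot: [-3.142, 0.001, 3.007]
wrist_force: [0.9, 0.2, -0.8]
finger_gap: 22.9
grip_force: 39.6
```

```bash
python3 -c "
from h import *
plan(703,4,75,1.67,12,0.1)"
```

```text
[585.9 -21.7  78.9] 3.007 t 3.5
[[0.1,[-9.4,3.4,0.3],0.1114],[0.1,[-8.9,4.5,0.3],0.1114],[0.1,[-8.4,5.4,0.3],0.1114],[0.1,[-7.7,6.3,0.3],0.1114],[0.1,[-7.0,7.1,0.3],0.1114],[0.1,[-6.1,7.9,0.3],0.1114],[0.1,[-5.2,8.5,0.3],0.1114],[0.1,[-4.3,9.0,0.3],0.1114],[0.1,[-3.2,9.5,0.3],0.1114],[0.1,[-2.2,9.8,0.3],0.1114]]
[[0.1,[-1.1,9.9,0.3],0.1114],[0.1,[0.1,10.0,0.3],0.1114]]
```

>>> send_rows:
  steps:
    - [0.1, [-9.5, 3.5, 0], 0.1114]
    - [0.1, [-9, 4.5, 0], 0.1114]
    - [0.1, [-8.5, 5.5, 0], 0.1114]
    - [0.1, [-7.5, 6.5, 0], 0.1114]
    - [0.1, [-7, 7, 0], 0.1114]
    - [0.1, [-6, 8, 0], 0.1114]
    - [0.1, [-5, 8.5, 0], 0.1114]
    - [0.1, [-4.5, 9, 0], 0.1114]
    - [0.1, [-3, 9.5, 0], 0.1114]
    - [0.1, [-2, 10, 0], 0.1114]

```text
time: 4.33
position: [684.2, 0.6, 78.3]
eef_rot: [3.141, 0.0, 1.887]
wrist_force: [-0.2, 0.2, -1.9]
finger_gap: 23.0
grip_force: 39.6
```

>>> send_rows:
  steps:
    - [0.1, [-1, 10, 0], 0.1114]
    - [0.1, [0, 10, 0], 0.1114]
    - [0.1, [0, 0, 0], 0]
    - [0.1, [0, 0, 0], 0]

```text
time: 4.67
position: [703.3, 4.9, 77.8]
eef_rot: [3.141, 0.0, 1.673]
wrist_force: [-0.7, -0.4, -1.8]
finger_gap: 22.9
grip_force: 39.6
```

```bash
python3 -c "
from h import *
plan(703,4,24,1.67,4,0.1)
crop('top',250,130,160,120,5,'pics/t3.png')"
```

```text
[703.3   4.9  77.8] 1.673 t 4.6667
[[0.1,[-0.2,-0.1,13.4],0.0008],[0.1,[-0.2,-0.1,13.4],0.0008],[0.1,[-0.2,-0.1,13.4],0.0008],[0.1,[-0.2,-0.1,13.4],0.0008]]
```

View pics/t3.png

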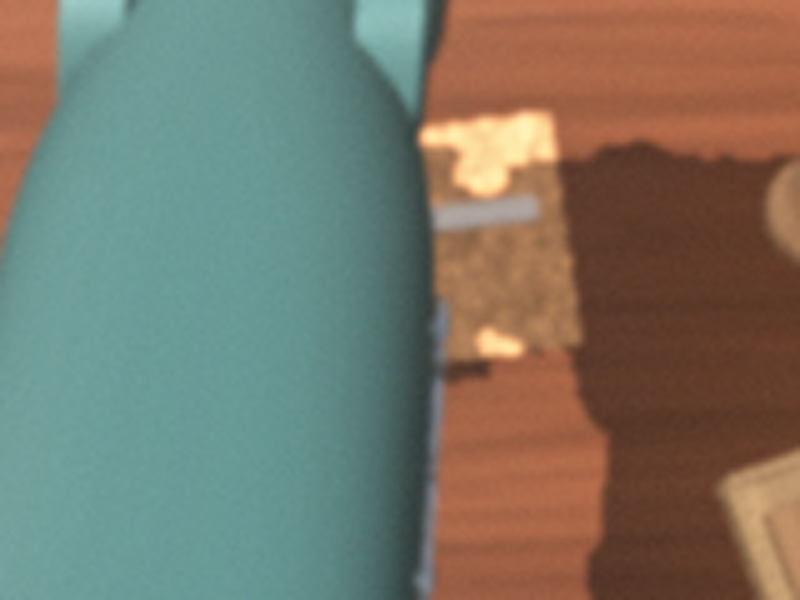

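The top crop shows the blade, tip at (540,208), lying along the mat and inside its right edge at about (565). I'll lower and release.

>>> send_rows:
  steps:
    - [0.1, [0, 0, 18], 0]
    - [0.1, [0, 0, 18], 0]
    - [0.1, [0, 0, 11], 0]
    - [0.1, [0, 0, 5], 0]
    - [0.1, [0, 0, 2], 0]
    - [0.1, [0, 0, 0], 0]

```text
time: 5.22
position: [703.1, 4.8, 23.5]
eef_rot: [-3.142, -0.0, 1.671]
wrist_force: [-0.1, 0.1, -1.8]
finger_gap: 23.1
grip_force: 39.6
```

>>> send_rows:
  steps:
    - [0.1, [0, 0, 2], 0]
    - [0.1, [0, 0, 0], 0]
    - [0.1, [0, 0, 0], 0]

```text
time: 5.47
position: [703.6, 4.8, 22.0]
eef_rot: [3.14, 0.0, 1.67]
wrist_force: [0.1, 0.3, 1.6]
finger_gap: 23.0
grip_force: 39.9
```

Contact with the mat at z = 22. Release, lift, and plan the move to the carving.

>>> send_rows:
  steps:
    - [0.6, [0, 0, 0], 0]
    - [0.6, [0, 0, 0], 0]
    - [0.6, [0, 0, 0], 0]
    - [0.6, [0, 0, -15], 0]
    - [0.6, [0, 0, -25], 0]
    - [0.6, [0, 0, -30], 0]
    - [0.75, [0, 0, -30], 0]
    - [0.75, [0, 0, -30], 0]

```text
time: 6.13
position: [702.9, 5.0, 152.8]
eef_rot: [-3.141, -0.0, 1.67]
wrist_force: [0.2, -0.0, 0.1]
finger_gap: 64.3
grip_force: 0.0
```

```bash
python3 -c "
from h import *
plan(493,-298,120,0.313,14,0.75)"
```

```text
[702.9   5.  152.8] 1.67 t 6.1333
[[0.75,[-20.0,-17.1,2.3],0.0969],[0.75,[-21.6,-15.0,2.3],0.0969],[0.75,[-23.0,-12.9,2.3],0.0969],[0.75,[-24.1,-10.6,2.3],0.0969],[0.75,[-25.0,-8.2,2.3],0.0969],[0.75,[-25.7,-5.8,2.3],0.0969],[0.75,[-26.1,-3.2,2.3],0.0969],[0.75,[-26.3,-0.7,2.3],0.0969],[0.75,[-26.3,1.9,2.3],0.0969],[0.75,[-26.0,4.4,2.3],0.0969]]
[[0.75,[-25.4,6.9,2.3],0.0969],[0.75,[-24.6,9.3,2.3],0.0969],[0.75,[-23.6,11.6,2.3],0.0969],[0.75,[-22.4,13.9,2.3],0.0969]]
```

>>> send_rows:
  steps:
    - [0.75, [-20, -17, 2], 0.097]
    - [0.75, [-21.5, -15, 2], 0.097]
    - [0.75, [-23, -13, 2], 0.097]
    - [0.75, [-24, -10.5, 2], 0.097]
    - [0.75, [-25, -8, 2], 0.097]
    - [0.75, [-25.5, -6, 2], 0.097]
    - [0.75, [-26, -3, 2], 0.097]
    - [0.75, [-26.5, -0.5, 2], 0.097]
    - [0.75, [-26.5, 2, 2], 0.097]
    - [0.75, [-26, 4.5, 2], 0.097]

```text
time: 6.97
position: [552.8, -212.6, 131.4]
eef_rot: [3.141, -0.0, 0.695]
wrist_force: [-0.2, 0.6, -0.6]
finger_gap: 63.8
grip_force: 0.0
```

>>> send_rows:
  steps:
    - [0.75, [-25.5, 7, 2], 0.097]
    - [0.75, [-24.5, 9.5, 2], 0.097]
    - [0.75, [-23.5, 11.5, 2], 0.097]
    - [0.75, [-22.5, 14, 2], 0.097]
    - [0.75, [0, 0, 0], 0]
    - [0.75, [0, 0, 0], 0]

```text
time: 7.47
position: [493.2, -299.3, 123.3]
eef_rot: [-3.141, -0.0, 0.31]
wrist_force: [0.2, 0.2, -0.7]
finger_gap: 64.0
grip_force: 0.0
```

```bash
python3 -c "
from h import *
plan(493,-298,38,0.313,5,0.75)
a=camera('side')[90:250,300:500,::-1];b=camera('top')[130:290,250:450,::-1]
cv2.imwrite('pics/c1.png',cv2.resize(np.hstack([a,b]),None,fx=2,fy=2,interpolation=2))"
```

```text
[ 493.2 -299.3  123.3] 0.31 t 7.4667
[[0.75,[0.0,-0.3,17.1],-0.0005],[0.75,[0.0,-0.3,17.1],-0.0005],[0.75,[0.0,-0.3,17.1],-0.0005],[0.75,[0.0,-0.3,17.1],-0.0005],[0.75,[0.0,-0.3,17.1],-0.0005]]
```

View pics/c1.png

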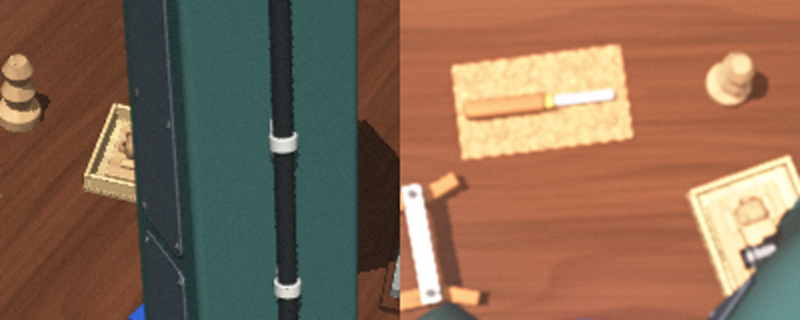

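The gouge lies on the mat, from about (465,108) to (612,96) in the right half. The gripper is over the carving in its tray.

>>> send_rows:
  steps:
    - [0.75, [0, 0, 25], 0]
    - [0.75, [0, -1, 25], 0]
    - [0.75, [0, 0, 18], 0]
    - [0.75, [0, 0, 11], 0]
    - [0.75, [0, 0, 0], 0]
    - [0.3, [0, 0, 0], 0]
    - [0.3, [0, 0, 0], 0]
    - [0.3, [0, 0, 0], 0]
    - [0.3, [0, 0, 0], 0]
    - [0.3, [0, 0, 0], 0]
  newtons: 60

```text
time: 8.4
position: [494.3, -297.6, 45.5]
eef_rot: [3.14, -0.002, 0.313]
wrist_force: [-0.2, 1.9, 6.9]
finger_gap: 40.2
grip_force: 61.8
```

>>> send_rows:
  steps:
    - [0.3, [0, 0, 0], 0]
    - [0.3, [0, 0, 0], 0]
    - [0.3, [0, 0, -10], 0]
    - [0.3, [0, 0, -20], 0]
    - [0.3, [0, 0, -25], 0]
    - [0.3, [0, 0, -25], 0]
    - [0.3, [0, 0, 0], 0]

```text
time: 8.98
position: [495.1, -298.7, 129.5]
eef_rot: [3.136, -0.003, 0.312]
wrist_force: [1.5, -0.3, -1.4]
finger_gap: 40.2
grip_force: 61.3
```

```bash
python3 -c "
from h import *
plan(493,-298,120,0.313,1,0.3)"
```

```text
[ 495.1 -298.7  129.5] 0.312 t 8.9833
[[0.3,[-1.8,-1.3,9.5],-0.0008]]
```

```bash
python3 -c "
from h import *
plan(542,-11.6,110,1.751,13,0.3)
s=sense();print(s['wrist_force'])"
```

```text
[ 495.1 -298.7  129.5] 0.312 t 8.9833
[[0.3,[10.2,-19.9,1.5],-0.1107],[0.3,[12.4,-18.7,1.5],-0.1107],[0.3,[14.3,-17.2,1.5],-0.1107],[0.3,[16.1,-15.5,1.5],-0.1107],[0.3,[17.8,-13.6,1.5],-0.1107],[0.3,[19.2,-11.6,1.5],-0.1107],[0.3,[20.3,-9.4,1.5],-0.1107],[0.3,[21.2,-7.1,1.5],-0.1107],[0.3,[21.9,-4.7,1.5],-0.1107],[0.3,[22.3,-2.2,1.5],-0.1107]]
[[0.3,[22.4,0.2,1.5],-0.1107],[0.3,[22.2,2.7,1.5],-0.1107],[0.3,[21.8,5.1,1.5],-0.1107]]
[ 1.48680543 -0.27295459 -1.36622199]
```

>>> send_rows:
  steps:
    - [0.3, [10, -20, 1], -0.1107]
    - [0.3, [12.5, -18.5, 1], -0.1107]
    - [0.3, [14.5, -17, 1], -0.1107]
    - [0.3, [16, -15.5, 1], -0.1107]
    - [0.3, [18, -13.5, 1], -0.1107]
    - [0.3, [19, -11.5, 1], -0.1107]
    - [0.3, [20.5, -9.5, 1], -0.1107]
    - [0.3, [21, -7, 1], -0.1107]
    - [0.3, [22, -4.5, 1], -0.1107]
    - [0.3, [22.5, -2, 1], -0.1107]

```text
time: 9.82
position: [530.3, -75.6, 114.4]
eef_rot: [-3.142, 0.0, 1.424]
wrist_force: [0.4, -0.6, -1.8]
finger_gap: 40.1
grip_force: 61.3
```

>>> send_rows:
  steps:
    - [0.3, [22.5, 0, 1], -0.1107]
    - [0.3, [22, 3, 1], -0.1107]
    - [0.3, [22, 5, 1], -0.1107]
    - [0.3, [0, 0, 0], 0]
    - [0.3, [0, 0, 0], 0]
    - [0.3, [0, 0, 0], 0]

```text
time: 10.32
position: [541.1, -10.5, 111.4]
eef_rot: [-3.141, 0.0, 1.75]
wrist_force: [0.2, -0.4, -2.1]
finger_gap: 39.9
grip_force: 61.4
```

```bash
python3 -c "
from h import *
plan(542,-11.6,60,1.751,3,0.3)
s=sense();print(s['wrist_force'])
crop('side',200,140,240,180,3.3,'pics/s2.png')"
```

```text
[541.1 -10.5 111.4] 1.75 t 10.3167
[[0.3,[-0.4,0.2,17.1],-0.0003],[0.3,[-0.4,0.2,17.1],-0.0003],[0.3,[-0.4,0.2,17.1],-0.0003]]
[ 0.17625381 -0.40934409 -2.0934906 ]
```

View pics/s2.png

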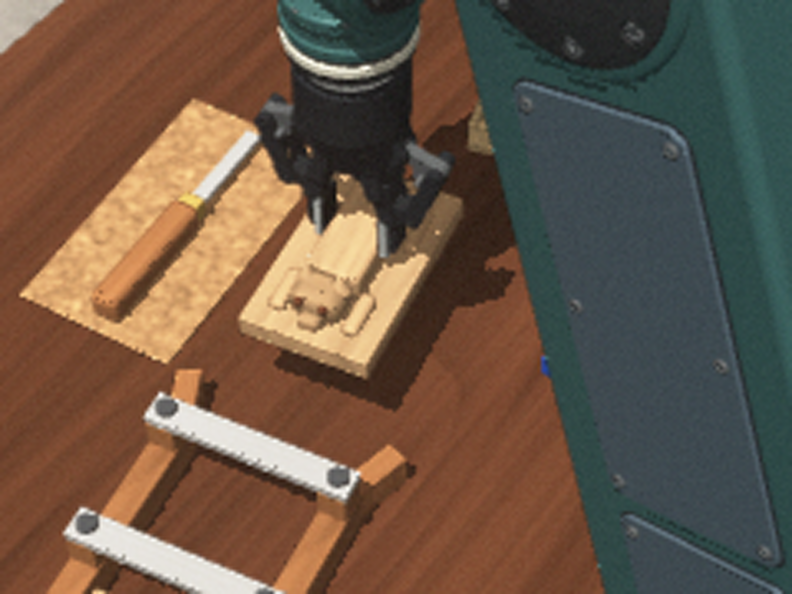

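The carving is held level, nose corners at (240,325) and (370,375), pointing at the jig and clear of the lead-ins. I'll lower it.

>>> send_rows:
  steps:
    - [0.3, [-1, 1, 25], 0]
    - [0.3, [0, 0, 22], 0]
    - [0.3, [0, 0, 14], 0]
    - [0.3, [0, 0, 6], 0]
    - [0.3, [0, 0, 2], 0]
    - [0.3, [0, 0, 1], 0]
    - [0.3, [0, 0, 0], 0]

```text
time: 10.95
position: [542.8, -11.5, 42.0]
eef_rot: [3.141, 0.0, 1.75]
wrist_force: [-0.3, -0.9, -2.4]
finger_gap: 40.5
grip_force: 61.3
```

>>> send_rows:
  steps:
    - [0.3, [0, 0, 1], 0]
    - [0.3, [0, 0, 1], 0]
    - [0.3, [0, 0, 1], 0]
    - [0.3, [0, 0, 0], 0]

```text
time: 11.28
position: [542.8, -11.2, 39.5]
eef_rot: [3.14, 0.001, 1.751]
wrist_force: [-4.1, 0.5, 13.4]
finger_gap: 40.0
grip_force: 63.2
```

>>> send_rows:
  steps:
    - [0.7, [0, 0, -1], 0]
    - [0.7, [0, 0, 0], 0]
    - [0.7, [0, 0, 0], 0]
    - [0.7, [0, 0, -20], 0]
    - [0.7, [0, 0, -30], 0]
    - [0.4, [0, 0, -30], 0]
    - [0, [-20, 0, 0], 0]
    - [0, [-30, 0, 0], 0]
    - [0, [-30, 0, 0], 0]
    - [0, [-20, 0, 0], 0]
  newtons: 30

```text
time: 12.12
position: [560.7, -111.6, 119.5]
eef_rot: [3.141, 0.001, 1.751]
wrist_force: [1.0, -0.1, -0.0]
finger_gap: 0.8
grip_force: 0.0
```

>>> send_rows:
  steps:
    - [0, [0, 0, 0], 0]
    - [0, [0, 0, 0], 0]

```text
time: 12.28
position: [560.2, -110.2, 119.1]
eef_rot: [-3.141, -0.0, 1.749]
wrist_force: [-0.3, 0.2, 0.2]
finger_gap: 0.0
grip_force: 0.0
```

```bash
python3 -c "
from h import *
J=np.array([513.4,145.8]);c,k=np.cos(1.751),np.sin(1.751)
p=sense()['position'][:2]-J;print('jig',p[0]*c+p[1]*k,-p[0]*k+p[1]*c)
crop('top',200,190,240,150,3.3,'pics/t4.png')"
```

```text
jig -260.262286657747 -0.19831312803836454
```

View pics/t4.png

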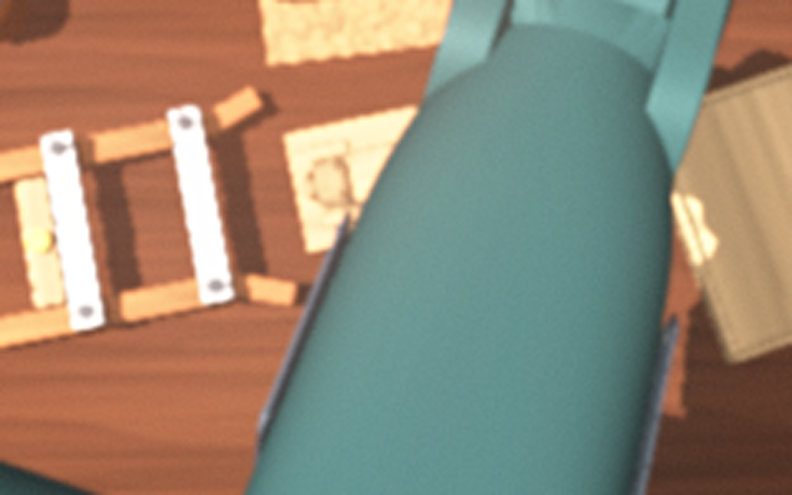

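The carving lies in front of the mouth, nose corners at (287,132) and (307,252), between the lead-in ends at (262,95) and (297,292). I'll check its lane coordinates.

```bash
python3 -c "
from h import *
B=lambda u,v,z:px('top',200+u/3.3,190+v/3.3,z)
c,k=np.cos(1.751),np.sin(1.751)
J=np.mean([B(184,122,64),B(216,286,64)],0)
for q in [B(287,132,18),B(307,252,18),B(262,95,30),B(297,292,30),B(240,120,30),B(245,284,30)]:
  p=q-J;print(q,'jig',(p[0]*c+p[1]*k).round(1),(-p[0]*k+p[1]*c).round(1))
print(J)"
```

```text
[574.8  80.2  18. ] jig -73.0 -48.3
[478.5  65.7  18. ] jig -70.0 49.0
[603.1  98.5  30. ] jig -60.1 -79.5
[446.5  73.   30. ] jig -57.1 79.2
[583.5 116.2  30. ] jig -39.1 -63.4
[453.8 113.5  30. ] jig -18.6 64.7
[514.15 143.35  64.  ]
```

>>> send_rows:
  steps:
    - [0, [0, 0, 35], 0]
    - [0, [0, 0, 30], 0]
    - [0, [0, 0, 20], 0]
    - [0, [0, 0, 8], 0]
    - [0, [0, 0, 3], 0]
    - [0, [0, 0, 0], 0]

```text
time: 12.83
position: [560.3, -108.9, 23.5]
eef_rot: [-3.141, -0.0, 1.752]
wrist_force: [0.1, 0.1, -0.8]
finger_gap: -0.1
grip_force: 0.0
```

>>> send_rows:
  steps:
    - [0, [0, 0, 2], 0]
    - [0, [0, 0, 1.5], 0]
    - [0, [4, 0, 0], 0]
    - [0, [4, 0, 0], 0]
    - [0, [4, 0, 0], 0]
    - [0, [4, 0, 0], 0]
    - [0, [4, 0, 0], 0]
    - [0, [4, 0, 0], 0]
    - [0, [5, 0, 0], 0]
    - [0, [6, 0, 0], 0]

```text
time: 13.67
position: [554.0, -74.8, 19.8]
eef_rot: [3.141, 0.0, 1.751]
wrist_force: [-0.3, -2.0, 1.8]
finger_gap: 0.1
grip_force: 0.9
```

>>> send_rows:
  steps:
    - [0, [7, 0, 0], 0]
    - [0, [7, 0, 0], 0]
    - [0, [7, 0, 0], 0]
    - [0, [7, 0, 0], 0]
    - [0, [7, 0, 0], 0]
    - [0, [7, 0, 0], 0]
    - [0, [7, 0, 0], 0]
    - [0, [7, 0, 0], 0]
    - [0, [5, 0, 0], 0]
    - [0, [3, 0, 0], 0]

```text
time: 14.5
position: [542.3, -11.4, 19.8]
eef_rot: [-3.141, -0.0, 1.752]
wrist_force: [0.6, -1.4, 1.7]
finger_gap: -0.0
grip_force: 0.8
```

```bash
cat >> h.py <<'E'
def jig():
    J=np.array([513.4,145.8]);c,k=np.cos(1.751),np.sin(1.751);s=sense()
    p=s['position'][:2]-J;f=s['wrist_force']
    print('jig',(p[0]*c+p[1]*k).round(1),(-p[0]*k+p[1]*c).round(1),'z',s['position'][2].round(1),'F',(f[0]*c+f[1]*k).round(1),f.round(1))
E
python3 -c "
from h import *
jig()
crop('side',180,150,240,180,3.3,'pics/s3.png')"
```

```text
jig -159.8 -0.3 z 19.8 F -1.4 [ 0.6 -1.4  1.7]
```

View pics/s3.png

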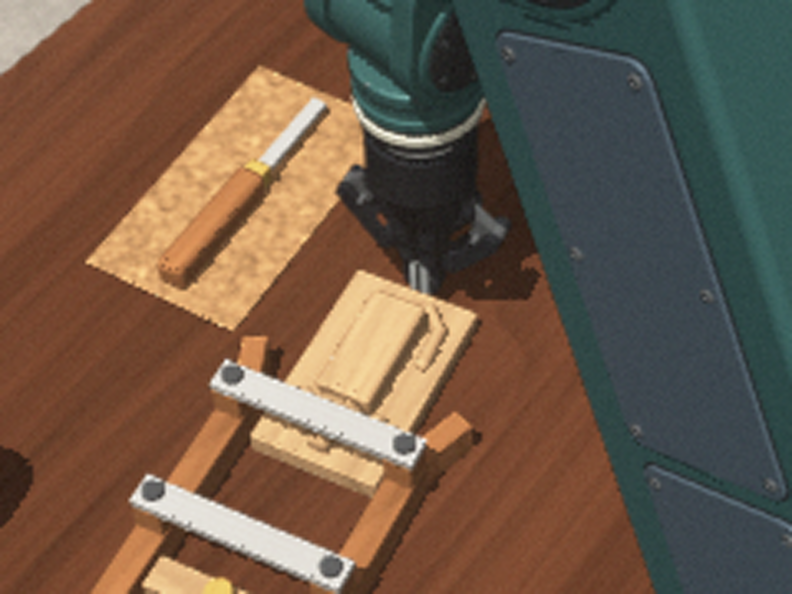

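The nose is past the front bar, centred between the rails, with the finger pushing the rear face squarely. Continuing.

>>> send_rows:
  steps:
    - [0, [5, 0, 0], 0]
    - [0, [7, 0, 0], 0]
    - [0, [7, 0, 0], 0]
    - [0, [7, 0, 0], 0]
    - [0, [7, 0, 0], 0]
    - [0, [7, 0, 0], 0]
    - [0, [7, 0, 0], 0]
    - [0, [7, 0, 0], 0]
    - [0, [7, 0, 0], 0]
    - [0, [5, 0, 0], 0]

```text
time: 15.38
position: [530.4, 53.7, 19.8]
eef_rot: [-3.141, -0.0, 1.751]
wrist_force: [0.2, -1.9, -0.6]
finger_gap: -0.1
grip_force: 0.4
```

>>> send_rows:
  steps:
    - [0, [5, 0, 0], 0]
    - [0, [5, 0, 0], 0]
    - [0, [5, 0, 0], 0]
    - [0, [4, 0, 0], 0]
    - [0, [3, 0, 0], 0]
    - [0, [2, 0, 0], 0]
    - [0, [2, 0, 0], 0]
    - [0, [1, 0, 0], 0]
    - [0, [0, 0, 0], 0]

```text
time: 16.13
position: [525.8, 79.5, 19.8]
eef_rot: [3.142, -0.0, 1.751]
wrist_force: [-0.5, 0.9, -0.8]
finger_gap: 0.1
grip_force: 0.0
```

```bash
python3 -c "
from h import *
jig()"
```

```text
jig -67.4 -0.3 z 19.8 F 0.9 [-0.5  0.9 -0.8]
```

>>> send_rows:
  steps:
    - [0, [2, 0, 0], 0]
    - [0, [2, 0, 0], 0]
    - [0, [2, 0, 0], 0]
    - [0, [1, 0, 0], 0]
    - [0, [1, 0, 0], 0]
    - [0, [1, 0, 0], 0]

```text
time: 16.63
position: [524.2, 88.3, 19.8]
eef_rot: [3.142, 0.0, 1.751]
wrist_force: [0.9, -0.9, 0.2]
finger_gap: -0.1
grip_force: 0.6
```

>>> send_rows:
  steps:
    - [0, [1, 0, 0], 0]
    - [0, [1, 0, 0], 0]
    - [0, [1, 0, 0], 0]

```text
time: 16.88
position: [523.7, 91.2, 19.8]
eef_rot: [3.142, 0.0, 1.751]
wrist_force: [-0.1, -0.6, 0.4]
finger_gap: 0.1
grip_force: 0.7
```

>>> send_rows:
  steps:
    - [0, [1, 0, 0], 0]
    - [0, [1, 0, 0], 0]

```text
time: 17.05
position: [523.3, 93.2, 19.8]
eef_rot: [3.141, 0.0, 1.751]
wrist_force: [-0.4, -0.9, 1.4]
finger_gap: 0.1
grip_force: 0.7
```

>>> send_rows:
  steps:
    - [0, [1, 0, 0], 0]
    - [0, [0.5, 0, 0], 0]

```text
time: 17.22
position: [523.1, 94.5, 19.8]
eef_rot: [-3.142, 0.001, 1.751]
wrist_force: [0.0, -5.7, 1.6]
finger_gap: 0.3
grip_force: 2.8
```

>>> send_rows:
  steps:
    - [0, [0.5, 0, 0], 0]
    - [0, [0.5, 0, 0], 0]

```text
time: 17.38
position: [522.9, 94.7, 19.8]
eef_rot: [-3.141, 0.002, 1.751]
wrist_force: [-0.2, -13.1, 1.4]
finger_gap: 0.1
grip_force: 6.1
```

Force rises to 13 N at the expected stop position (about 119). I'll back off, raise and look.

>>> send_rows:
  steps:
    - [0, [-2, 0, 0], 0]
    - [0, [-10, 0, 0], 0]
    - [0, [-25, 0, 0], 0]
    - [0, [-30, 0, 0], 0]
    - [0, [-30, 0, -20], 0]
    - [0, [-30, 0, -30], 0]
    - [0, [-35, 0, -35], 0]
    - [0, [-35, 0, -35], 0]
    - [0, [-35, 0, -20], 0]
    - [0, [-30, 0, 0], 0]

```text
time: 18.22
position: [569.4, -153.8, 152.5]
eef_rot: [3.136, 0.003, 1.751]
wrist_force: [1.0, -0.3, 0.8]
finger_gap: 0.1
grip_force: 0.0
```

```bash
python3 -c "
from h import *
a=camera('side')[220:390,180:350,::-1];b=camera('top')[205:305,180:280,::-1]
cv2.imwrite('pics/f.png',np.hstack([cv2.resize(a,(400,400),interpolation=2),cv2.resize(b,(400,400),interpolation=2)]))"
```

```text
(no output)
```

View pics/f.png

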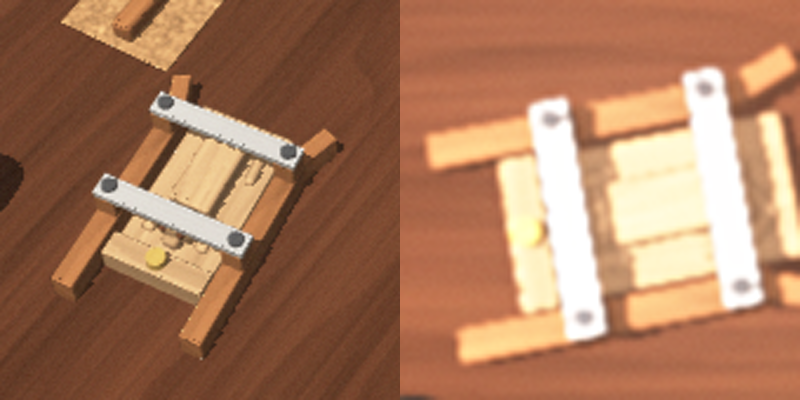

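The carving lies under both bars against the stop. The knob is at top-view column 211, the same as before the push, so the stop has not moved.

```bash
python3 -c "
from cell import *
print(sign_off())"
```

```text
the job is handed in; nothing more can be done
None
```

The job is handed in at about 18 s of the 72 s: the gouge lies on the mat, the carving is under both bars with its nose against the stop (13 N at last contact), the stop shows no movement in the top view, and the arm never went near the jar or the figure.

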